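# Put away a small delivery at the shop counter, older tin first in the row

### The arm

A 7-joint arm with a two-finger parallel gripper is mounted at the origin on the work surface. World frame = base frame: x ahead of the robot, y to its left, z up, the work surface at z = 0. Lengths are in m, angles in rad, forces in N, time in s.
With the tool pointing down it reaches from about 0.35 to 0.9 m from the base axis. Payload 19.9 kg.
Tool frame: the origin (TCP) lies at the very end of the fingers, on their centre line; the grasp point (between the pads) lies 19 mm behind it; z points along the fingers, y is the line along which they close (so a half turn about z gives the same grasp; the last joint's range is limited). The gripper opens to 85 mm and grips with 20 to 120 N. Pads are 22 mm wide; open, the fingers measure 114 mm over their backs; the gripper's body (76 mm by 85 mm) begins 54 mm behind the grasp point. The pads swing forward as they close: fully open they stand 13 mm farther back than shut.
Start: joints at [-1.389, 0.417, -0.01, 1.614, 0.005, 1.111, -0.053], TCP at [0.139, 0.609, 0.231] pointing down, gripper open.
Joint ranges: [-2.81, 2.81], [-0.39, 2.02], [-1.27, 1.25], [0.06, 2.57], [-1.19, 4.33], [0.19, 2], [-2.82, 2.82]. Speed limits (rad/s): [1.89, 1.89, 2.39, 2.39, 3.01, 3.01, 3.01].

### API

Orientations are given as [roll, pitch, yaw] about the fixed x, y, z axes, in that order (R = Rz(yaw) Ry(pitch) Rx(roll)).
In Python, from station import observe, camera, sign_off gives the robot as it stands.
- The arm moves only by the shell command python3 -m creep 'ROWS' [FORCE]. ROWS is JSON, a list of rows, each an object with "rot": the turn, a rotation vector about the world's x, y, z in degrees, a list of three; "linear": the shift along the world's x, y, z in m, a list of three; "grip": the finger opening in m, from 0 to 0.0854. In form: [{"rot": [rx, ry, rz], "linear": [tx, ty, tz], "grip": grip}, ...]. A call has 1 to 20 rows; each row shifts and turns the commanded pose from where the row before left it; what a row does not reach is not made up. A row lasts 1/10 s, in which the tool goes at most 50 mm and 8.59 degrees, less where a joint would pass 70% of its speed; a pose out of reach is approached as far as the arm can. A call with a gripper value outside its range is refused whole. The fingers move at their own pace and stop on an object; FORCE is the grip in N (left out, the last holds). Time passes only in rows, so rows that do not move let the fingers close. It gives the time, the measured TCP pose, the force, the opening and the grip force at its end, in the units of the state.
- observe(): the state, without advancing time (a new reading comes with each control period).
- camera(name): name is "scene" or "top"; returns a dict with "frame" (480x640x3 uint8, red, green, blue), "vfov" (degrees; the focal length in pixels is half the picture's height over the tangent of half this angle, whatever the lens; pixels are square), "cx", "cy" (the principal point, pixels), "dist_coeffs" ([k1, k2, p1, p2, k3] as OpenCV has them; the pictures are not rectified), "R" (3x3) and "t" (3): a world point X has camera coordinates R X + t. Camera axes: x right, y down, z forward; pixel columns grow to the right and rows downward; lengths in m; the calibration is good to about 2 mm. A picture is of the moment at which its call begins. There is no depth.
- sign_off(): hands the job in; it is judged then, once.
The state is a dict: "time_s": time; "joint_positions": joint angles; "qd": joint speeds; "effort": joint torques, N m; "tcp_pos": TCP position; "tool_rot": TCP orientation; "ft_force": force on the tool from outside, world axes, zero at the start; "torque": the same for the moment, N m; "width": opening from 0.0 (shut) to 1.0 (fully open); "grip_force": force on a finger pad.
Only numpy, scipy, OpenCV 4.12 (cv2) and the standard library are available. Lean on these libraries where they do the work, as an engineer would, in place of code of your own. Each camera call takes 0.05 s, during which the arm holds its last target. There are 200 camera calls.

### The job

Take the delivery stacked on the ledger apart and put it away: the jar standing in the middle of the round wooden stand, and the carton lying flat in the middle of the oblong tray, its long side along the tray's long side. The tin goes into the white trough, but first pull the older tin standing there forward onto the front spot, and only then set the new tin on the back spot behind it. Keep all four upright throughout, let go of everything, and leave the flask, the bottle and the calculator where they are.

Things in the scene. Friction and masses are not known exactly. Their poses are not given: they have to be found in the camera images.
- jar_c (a point): Small round amber jar with a white lid, diameter 45 mm, height 60 mm, about 0.14 kg, on top of the stack (it stands on the new tin). The point is its centre, half-way up; z points up.
- new_tin_c (a point): The new tin: a round steel tin with a paper label, diameter 60 mm (61 over the rim), height 60 mm, about 0.3 kg, the middle of the stack (it stands on the carton, under the jar). The point is its centre, half-way up; z points up. It looks just like the old tin and is told from it by where it stands.
- carton_c (a point): Brown cardboard carton with a pale strip along its top, closed and solid, 100 mm long (its x) by 64 mm wide (its y) by 54 mm high, about 0.28 kg, the bottom of the stack. It lies on a closed ledger, 180 by 140 mm and 20 mm thick, fixed to the counter. The point is the carton's centre, half-way up.
- old_tin_c (a point): The older tin: same as the new tin (diameter 60 mm, height 60 mm, about 0.3 kg), standing at the start in the back half of the white trough. The point is its centre, half-way up; z points up.
- stand: Round flat wooden display stand, diameter 80 mm, 15 mm high, without a rim, fixed; the jar's place. Origin at the centre of its underside.
- tray: Oblong shallow wooden tray, outside 130 mm (its x) by 94 mm (its y), walls 5 mm thick and 10 mm high over all, inner floor 5 mm above the origin, fixed; the carton's place. Origin at the centre of its underside.
- trough: White stock trough for one row of two tins, 186 mm long (its x) by 92 mm wide (its y), fixed. Its floor is 6 mm above the origin, the side rails are 6 mm thick and 12 mm high over all, 80 mm apart inside. The back end (its +x, away from the robot) has a wall 28 mm high, the front end (its -x, towards the robot) is open. Two grey discs mark the spots for tins: the front spot at x = -40 mm, the back spot at x = +40 mm, both at y = 0. Origin at the centre of its underside.
- flask_c (a point): Bystander: green vacuum flask with a white cup, diameter 84 mm, height 170 mm, loose, on the counter beyond the work. The point is its centre, half-way up.
- bottle_c (a point): Bystander: white plastic bottle with a blue cap, diameter 52 mm, height 130 mm, loose, on the counter beyond the work. The point is its centre, half-way up.
- calculator_c (a point): Bystander: black pocket calculator lying flat, 75 by 125 mm, 14 mm high, loose, on the counter beyond the work. The point is its centre.

How it is judged:
By the outcome, as a careful person would: the job done as asked, in the order asked, and still so for the second after the job is handed in, with the robot touching nothing.
It also fails if it takes over 138 s, if anything falls off the work surface, if the arm or the gripper's body presses on something with over 40 N, if the wrist force passes 120 N, or if a joint passes its speed limit or range.

## Working session

There is one attempt and no reset: what is moved stays moved. The work goes in short steps, Python scripts to look and compute and a shell command to move; the robot and the scene stay as the last step left them, time stands still between calls to the robot, and variables do not carry over. Pictures are saved under pics/ and viewed, at most 14 in all, crops included, and the job is handed in when it is done.

```bash
mkdir -p pics; cat > h.py <<'E'
import numpy as np, cv2
from station import observe, camera
def K(c):
    f=240/np.tan(np.radians(c["vfov"])/2); return np.array([[f,0,c["cx"]],[0,f,c["cy"]],[0,0,1]])
def ray(c,uv):
    p=cv2.undistortPoints(np.array(uv,float).reshape(-1,1,2),K(c),np.array(c["dist_coeffs"])).reshape(-1,2)
    R=np.array(c["R"]);t=np.array(c["t"]); d=np.c_[p,np.ones(len(p))]@R; return -R.T@t,d
def onz(c,uv,z):
    o,d=ray(c,uv); return o+d*((z-o[2])/d[:,2])[:,None]
def proj(c,X):
    return cv2.projectPoints(np.array(X,float).reshape(-1,1,3),cv2.Rodrigues(np.array(c["R"]))[0],np.array(c["t"]),K(c),np.array(c["dist_coeffs"]))[0].reshape(-1,2)
def save(c,n): cv2.imwrite(f"pics/{n}.png",c["frame"][:,:,::-1])
E
python3 - <<'E'
from h import *
import pickle
for n in("scene","top"):
    c=camera(n); save(c,n+"0"); pickle.dump(c,open(n+"0.pkl","wb"))
    print(n,c["vfov"],c["cx"],c["cy"],c["dist_coeffs"],ray(c,[[320,240]]))
print(observe())
E
```

```text
scene 52.368710317177836 323.3401825148606 243.23048576117128 [0.00798282 0.         0.         0.         0.        ] (array([ 1.60826518, -0.19768528,  0.75802946]), array([[-0.83006465,  0.14649206, -0.5381667 ]]))
top 50.76920231561866 318.3135681553038 244.82302541261447 [-0.04724467  0.          0.          0.          0.        ] (array([ 0.50606351, -0.0051376 ,  1.06089117]), array([[ 0.13178025,  0.01596657, -0.99120184]]))
{'time_s': 0.1, 'joint_positions': array([-1.38851319,  0.4179072 , -0.01029108,  1.6140569 ,  0.00470339,
        1.11070824, -0.05304397]), 'qd': array([-0.00035024, -0.00181429,  0.00010286, -0.00311609,  0.00044063,
       -0.00032691,  0.00029609]), 'effort': array([ 4.57849783e-04, -8.65826869e+01,  6.79923724e-01, -4.35644031e+01,
        1.91844878e-02,  4.82196658e-03,  5.91063326e-05]), 'tcp_pos': array([0.13865187, 0.60913261, 0.2307513 ]), 'tool_rot': array([-3.14054030e+00,  9.14485301e-05,  2.91776396e+00]), 'ft_force': array([-0.2143822 ,  0.25734113, -0.03582907]), 'torque': array([ 0.02633919, -0.06377595, -0.02267082]), 'grip_force': 0.0, 'width': 0.9986460909337729}
```

View pics/scene0.png

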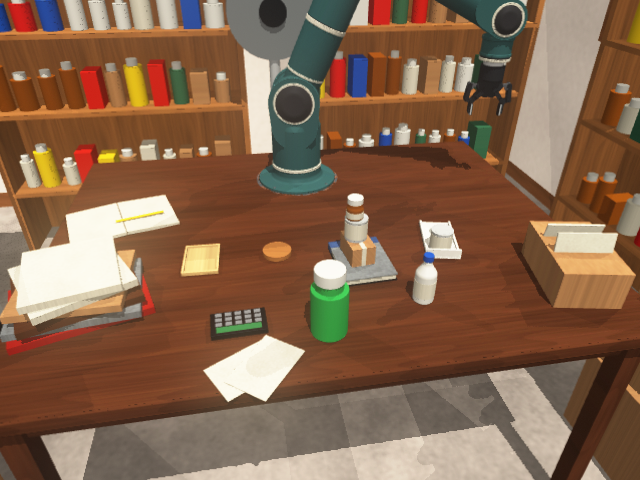

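View pics/top0.png

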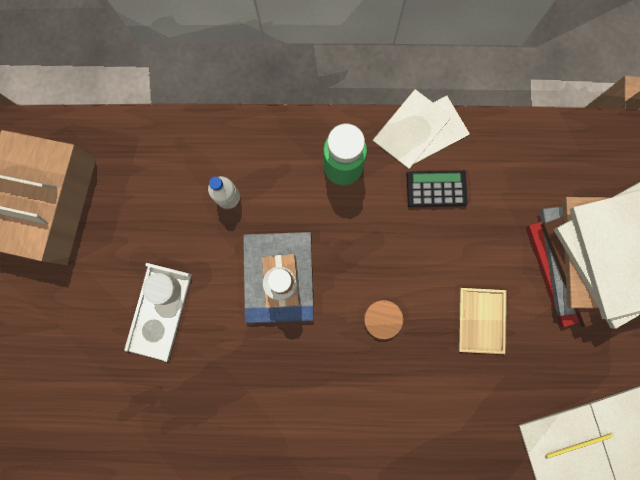

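The scene view shows the stack at about (355,235), the trough at (440,240), the stand at (277,251) and the tray at (201,259). In the top view these are the stack at (280,281), trough (158,313), stand (384,320), tray (483,321), flask (346,155), bottle (224,192) and calculator (437,189). Image up is +x and image left is +y. Next I'll measure.

```bash
python3 - <<'E'
from h import *
import pickle
c=pickle.load(open("top0.pkl","rb")); im=c["frame"]
a=cv2.resize(im[225:335,115:325],None,fx=3.6,fy=3.6,interpolation=cv2.INTER_CUBIC); cv2.imwrite("pics/crop0.png",a[:,:,::-1])
hsv=cv2.cvtColor(im,cv2.COLOR_RGB2HSV)
def comp(m,box,z,n):
    x0,y0,x1,y1=box; k=np.zeros(m.shape,np.uint8); k[y0:y1,x0:x1]=m[y0:y1,x0:x1]
    cs=cv2.findContours(k,cv2.RETR_EXTERNAL,cv2.CHAIN_APPROX_NONE)[0]; q=max(cs,key=cv2.contourArea)
    P=onz(c,q.reshape(-1,2),z)[:,:2].astype(np.float32)
    r=cv2.minAreaRect(P); print(n,"px",q.reshape(-1,2).mean(0).round(1),"world",np.round(r[0],4),"size",np.round(r[1],4),"ang",round(r[2],1))
S,V,H=hsv[...,1],hsv[...,2],hsv[...,0]
print("px hsv stand",hsv[320,384],"tray",hsv[321,483],"wood",hsv[380,384],"lid",hsv[281,280],"ledger",hsv[250,260],"trough",hsv[345,150],hsv[340,137],"carton",hsv[262,270])
comp(((V>130)&(S>60)).astype(np.uint8),(355,290,415,350),.015,"stand")
comp(((V>130)).astype(np.uint8),(450,280,515,360),.010,"tray")
comp(((S<60)&(V>120)).astype(np.uint8),(115,255,200,370),.012,"trough")
comp(((S<60)&(V>225)).astype(np.uint8),(262,265,300,300),.194,"lid")
E
```

```text
px hsv stand [ 13 133 194] tray [ 20  95 229] wood [ 10 130  96] lid [ 43   7 241] ledger [ 45   7 139] trough [ 30  11 236] [ 30  10 236] carton [ 14 111 203]
stand px [383.3 319.1] world [ 0.4837 -0.1194] size [0.0771 0.0779] ang 0.7
tray px [482.4 320.4] world [ 0.483  -0.3248] size [0.0965 0.1315] ang 87.8
trough px [157.1 311.6] world [0.492  0.3505] size [0.1006 0.1874] ang 77.1
lid px [277.3 280.8] world [0.5515 0.0787] size [0.0386 0.0382] ang 78.3
```

View pics/crop0.png

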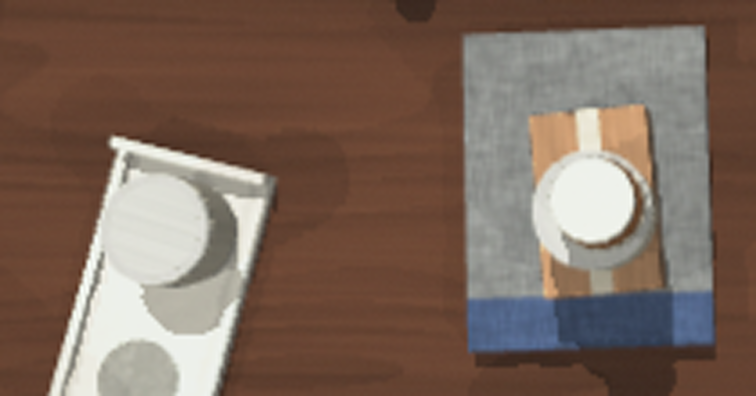

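The crop shows the jar lid circle at about (593,199), the new tin rim at about (594,209), the carton top corners at (529,116), (646,104), (664,290) and (547,298), and the old tin top at about (155,229). The trough back wall runs from (110,138) to (276,178).

```bash
python3 - <<'E'
from h import *
import pickle
c=pickle.load(open("top0.pkl","rb"))
cr=lambda p:(np.array(p,float)+.5)/3.6-.5+[115,225]
def show(n,p,z): P=onz(c,cr(p),z); print(n,P[:,:2].round(4).tolist()); return P
show("jar",[[593,199],[550,199],[636,199]],.194)
show("newtin",[[594.5,209],[533,209],[656,209]],.134)
P=show("carton",[[529,116],[646,104],[664,290],[547,298]],.074)
print(P.mean(0),np.linalg.norm(np.diff(P,axis=0),axis=1), np.degrees(np.arctan2(*(P[0]-P[3]+P[1]-P[2])[[1,0]])))
show("oldtin",[[155,229],[101,229],[209,229]],.066)
B=show("backwall",[[110,138],[276,178]],.028)
# trough floor/rails: light non-tin pixels
im=c["frame"];hsv=cv2.cvtColor(im,cv2.COLOR_RGB2HSV)
F=onz(c,[[125,350],[166,360]],.012);print("front corners",F.round(4))
m=((hsv[...,1]<60)&(hsv[...,2]>120)&(hsv[...,2]<200)).astype(np.uint8); k=np.zeros_like(m);k[315:345,138:168]=m[315:345,138:168]
q=max(cv2.findContours(k,0,1)[0],key=cv2.contourArea);(u,r)=cv2.minEnclosingCircle(q);print("front disc",u,r,onz(c,[u],.006))
b=B.mean(0);f=F.mean(0);print("trough c",(b+f)/2,"len",np.linalg.norm((b-f)[:2]),"yaw",np.degrees(np.arctan2(*(b-f)[[1,0]])))
s=pickle.load(open("scene0.pkl","rb"))
print("scene check: jar top, tin oldtop, trough c",proj(s,[[.5515,.077,.194],[.552,.077,.134],[.552,.077,.02],[.492,.35,.006],[.484,-.1194,.015]]).round(1))
a=cv2.resize(s["frame"][185:290,320:470],None,fx=5,fy=5,interpolation=cv2.INTER_CUBIC); cv2.imwrite("pics/crop1.png",a[:,:,::-1])
E
```

```text
jar [[0.5515, 0.0777], [0.5512, 0.0982], [0.5517, 0.0571]]
newtin [[0.5495, 0.0825], [0.5491, 0.1139], [0.5499, 0.0512]]
carton [[0.6026, 0.1252], [0.6099, 0.0613], [0.5092, 0.0497], [0.504, 0.1128]]
[0.55644156 0.08724753 0.074     ] [0.06426162 0.10135658 0.06333124] 6.857915693506888
oldtin [[0.5384, 0.3314], [0.5379, 0.3617], [0.5388, 0.3013]]
backwall [[0.5914, 0.3733], [0.5697, 0.2756]]
front corners [[0.4115 0.4124 0.012 ]
 [0.3931 0.3253 0.012 ]]
front disc (152.8103485107422, 330.4310302734375) 11.280885696411133 [[0.45246093 0.35780461 0.006     ]]
trough c [0.49144703 0.34663122 0.02      ] len 0.18370677429968102 yaw -13.99352086290542
scene check: jar top, tin oldtop, trough c [[354.9 196. ]
 [354.  217. ]
 [352.2 253.7]
 [439.3 237.4]
 [277.  248.2]]
```

View pics/crop1.png

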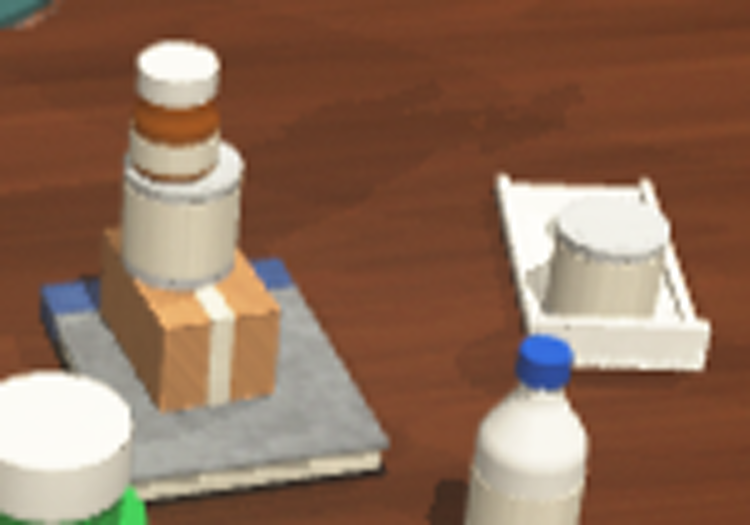

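The two views agree: the predicted jar top at (354.9,196.0) falls on the lid, seen at about (355,197). The sizes also match those given. Setting out for the jar.

```bash
python3 -m creep '[{"rot":[0,0,0],"linear":[0.0275,-0.0354,0.003],"grip":0.0854},{"rot":[0,0,0],"linear":[0.0275,-0.0354,0.003],"grip":0.0854},{"rot":[0,0,0],"linear":[0.0275,-0.0354,0.003],"grip":0.0854},{"rot":[0,0,0],"linear":[0.0275,-0.0354,0.003],"grip":0.0854},{"rot":[0,0,0],"linear":[0.0275,-0.0354,0.003],"grip":0.0854},{"rot":[0,0,0],"linear":[0.0275,-0.0354,0.003],"grip":0.0854},{"rot":[0,0,0],"linear":[0.0275,-0.0354,0.003],"grip":0.0854},{"rot":[0,0,0],"linear":[0.0275,-0.0354,0.003],"grip":0.0854},{"rot":[0,0,0],"linear":[0.0275,-0.0354,0.003],"grip":0.0854},{"rot":[0,0,0],"linear":[0.0275,-0.0354,0.003],"grip":0.0854},{"rot":[0,0,0],"linear":[0.0275,-0.0354,0.003],"grip":0.0854},{"rot":[0,0,0],"linear":[0.0275,-0.0354,0.003],"grip":0.0854},{"rot":[0,0,0],"linear":[0.0275,-0.0354,0.003],"grip":0.0854},{"rot":[0,0,0],"linear":[0.0275,-0.0354,0.003],"grip":0.0854},{"rot":[0,0,0],"linear":[0.0275,-0.0354,0.003],"grip":0.0854},{"rot":[0,0,0],"linear":[0,0,0],"grip":0.0854},{"rot":[0,0,0],"linear":[0,0,0],"grip":0.0854},{"rot":[0,0,0],"linear":[0,0,0],"grip":0.0854}]' 25
python3 - <<'E'
from h import *
s=camera("scene"); a=cv2.resize(s["frame"][120:290,270:470],None,fx=3.5,fy=3.5,interpolation=cv2.INTER_CUBIC); cv2.imwrite("pics/c2.png",a[:,:,::-1])
print(observe()["joint_positions"].round(3))
# tray corners from the first top picture
import pickle
c=pickle.load(open("top0.pkl","rb")); h=cv2.cvtColor(c["frame"],cv2.COLOR_RGB2HSV)
k=np.zeros((480,640),np.uint8); k[280:360,450:515]=(h[280:360,450:515,2]>130); q=max(cv2.findContours(k,0,1)[0],key=cv2.contourArea)
p=cv2.boxPoints(cv2.minAreaRect(q)); print("tray px",p.tolist()); print(onz(c,p,.01).round(4)); print(q.reshape(-1,2).tolist())
E
```

```text
time_s: 1.9
tcp_pos: [0.5507, 0.0793, 0.276]
tool_rot: [3.142, -0.001, 2.919]
ft_force: [-0.2, 0.4, -0.7]
width: 1.0
grip_force: 0.0
[-0.534  0.267  0.406  1.746 -0.115  1.153  1.254]
tray px [[458.432861328125, 352.2544860839844], [460.00897216796875, 287.6343688964844], [506.6153564453125, 288.7710876464844], [505.03924560546875, 353.3912048339844]]
[[ 0.4177 -0.2739  0.01  ]
 [ 0.5495 -0.2794  0.01  ]
 [ 0.5481 -0.3763  0.01  ]
 [ 0.4162 -0.3695  0.01  ]]
[[460, 288], [460, 289], [460, 290], [460, 291], [460, 292], [460, 293], [460, 294], [460, 295], [460, 296], [460, 297], [460, 298], [460, 299], [460, 300], [460, 301], [460, 302], [460, 303], [460, 304], [460, 305], [460, 306], [460, 307], [460, 308], [460, 309], [460, 310], [460, 311], [460, 312], [460, 313], [460, 314], [460, 315], [460, 316], [460, 317], [460, 318], [460, 319], [460, 320], [460, 321], [460, 322], [460, 323], [460, 324], [460, 325], [460, 326], [460, 327], [460, 328], [459, 329], [459, 330], [459, 331], [459, 332], [459, 333], [460, 334], [459, 335], [459, 336], [460, 337], [459, 338], [459, 339], [459, 340], 
[... 1267 characters left out ...]
03], [506, 302], [506, 301], [506, 300], [506, 299], [506, 298], [506, 297], [506, 296], [506, 295], [506, 294], [506, 293], [506, 292], [506, 291], [506, 290], [505, 290], [504, 290], [503, 290], [502, 290], [501, 290], [500, 290], [499, 290], [498, 289], [497, 289], [496, 289], [495, 289], [494, 289], [493, 289], [492, 289], [491, 289], [490, 289], [489, 289], [488, 289], [487, 289], [486, 289], [485, 289], [484, 289], [483, 289], [482, 289], [481, 289], [480, 289], [479, 289], [478, 289], [477, 289], [476, 289], [475, 288], [474, 288], [473, 288], [472, 288], [471, 288], [470, 288], [469, 288], [468, 288], [467, 288], [466, 288], [465, 288], [464, 288], [463, 288], [462, 288], [461, 288]]
```

View pics/c2.png

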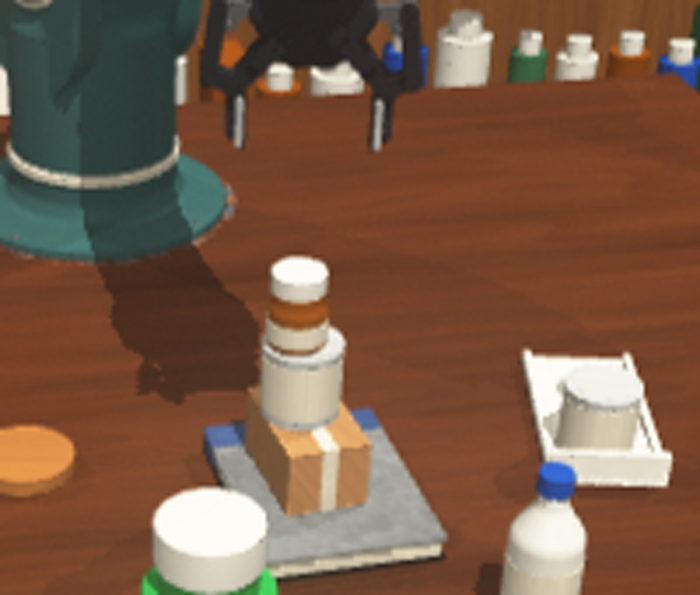

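Fingers' midpoint at about (308,140) is within about 3 mm of being over the jar at (299,260). The jar, tins and trough are undisturbed. Descending and gripping.

```bash
python3 -m creep '[{"rot":[0,0,0],"linear":[0.0004,-0.0008,-0.02],"grip":0.0854},{"rot":[0,0,0],"linear":[0.0004,-0.0008,-0.025],"grip":0.0854},{"rot":[0,0,0],"linear":[0,0,-0.025],"grip":0.0854},{"rot":[0,0,0],"linear":[0,0,-0.025],"grip":0.0854},{"rot":[0,0,0],"linear":[0,0,-0.02],"grip":0.0854},{"rot":[0,0,0],"linear":[0,0,-0.01],"grip":0.0854},{"rot":[0,0,0],"linear":[0,0,0],"grip":0.07},{"rot":[0,0,0],"linear":[0,0,0],"grip":0.06},{"rot":[0,0,0],"linear":[0,0,0],"grip":0.052},{"rot":[0,0,0],"linear":[0,0,0],"grip":0.048},{"rot":[0,0,0],"linear":[0,0,0],"grip":0.044},{"rot":[0,0,0],"linear":[0,0,0],"grip":0.04},{"rot":[0,0,0],"linear":[0,0,0],"grip":0.03},{"rot":[0,0,0],"linear":[0,0,0],"grip":0.03},{"rot":[0,0,0],"linear":[0,0,0],"grip":0.03},{"rot":[0,0,0],"linear":[0,0,0],"grip":0.03}]' 25
```

```text
time_s: 3.55
tcp_pos: [0.5525, 0.0771, 0.1521]
tool_rot: [3.141, 0.001, 2.918]
ft_force: [-1.0, 1.7, 7.9]
width: 0.513
grip_force: 24.4
```

```bash
python3 -m creep '[{"rot":[0,0,0],"linear":[0,0,0.005],"grip":0.03},{"rot":[0,0,0],"linear":[0,0,0.015],"grip":0.03},{"rot":[0,0,0],"linear":[0,0,0.02],"grip":0.03},{"rot":[0,0,0],"linear":[0,0,0.01],"grip":0.03},{"rot":[0,0,0],"linear":[-0.005,-0.015,0],"grip":0.03},{"rot":[0,0,0],"linear":[-0.01,-0.0285,0],"grip":0.03},{"rot":[0,0,0],"linear":[-0.01,-0.0285,0],"grip":0.03},{"rot":[0,0,0],"linear":[-0.01,-0.0285,0],"grip":0.03},{"rot":[0,0,0],"linear":[-0.01,-0.0285,-0.02],"grip":0.03},{"rot":[0,0,0],"linear":[-0.01,-0.0285,-0.03],"grip":0.03},{"rot":[0,0,0],"linear":[-0.009,-0.0245,-0.03],"grip":0.03},{"rot":[0,0,0],"linear":[-0.0048,-0.0145,-0.03],"grip":0.03},{"rot":[0,0,0],"linear":[0,0,-0.02],"grip":0.03},{"rot":[0,0,0],"linear":[0,0,-0.01],"grip":0.03},{"rot":[0,0,0],"linear":[0,0,0],"grip":0.03},{"rot":[0,0,0],"linear":[0,0,0],"grip":0.03}]'
python3 - <<'E'
from h import *
s=camera("scene");print(proj(s,[[.4837,-.1194,.015]]),proj(s,[[.4837,-.1194,.105]])); a=cv2.resize(s["frame"][170:290,220:420],None,fx=3.5,fy=3.5,interpolation=cv2.INTER_CUBIC); cv2.imwrite("pics/c3.png",a[:,:,::-1])
E
```

```text
time_s: 5.15
tcp_pos: [0.4835, -0.1196, 0.0618]
tool_rot: [-3.142, 0.001, 2.918]
ft_force: [0.3, -1.2, -1.4]
width: 0.51
grip_force: 26.0
[[276.98390869 248.17529041]] [[275.46901501 219.89297653]]
```

View pics/c3.png

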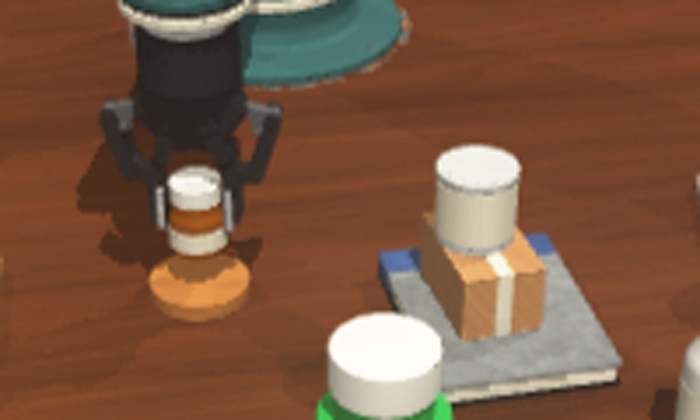

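The jar hangs upright at about (196,210), centred over the stand at (200,277). The tin and carton stayed put. Lowering it.

```bash
python3 -m creep '[{"rot":[0,0,0],"linear":[0,0,-0.012],"grip":0.03},{"rot":[0,0,0],"linear":[0,0,-0.009],"grip":0.03},{"rot":[0,0,0],"linear":[0,0,-0.004],"grip":0.03},{"rot":[0,0,0],"linear":[0,0,-0.002],"grip":0.03},{"rot":[0,0,0],"linear":[0,0,-0.001],"grip":0.03},{"rot":[0,0,0],"linear":[0,0,0],"grip":0.03},{"rot":[0,0,0],"linear":[0,0,0],"grip":0.03}]'
```

```text
time_s: 5.9
tcp_pos: [0.4833, -0.1198, 0.0334]
tool_rot: [-3.142, 0.0, 2.918]
ft_force: [-0.1, -0.3, -1.8]
width: 0.509
grip_force: 26.0
```

```bash
python3 -m creep '[{"rot":[0,0,0],"linear":[0,0,-0.001],"grip":0.03},{"rot":[0,0,0],"linear":[0,0,-0.001],"grip":0.03},{"rot":[0,0,0],"linear":[0,0,0],"grip":0.03},{"rot":[0,0,0],"linear":[0,0,0],"grip":0.03}]'
```

```text
time_s: 6.3
tcp_pos: [0.4837, -0.1195, 0.0324]
tool_rot: [3.141, 0.001, 2.918]
ft_force: [-8.3, 4.1, 27.9]
width: 0.51
grip_force: 29.1
```

```bash
python3 -m creep '[{"rot":[0,0,0],"linear":[0,0,0.001],"grip":0.03},{"rot":[0,0,0],"linear":[0,0,0],"grip":0.046},{"rot":[0,0,0],"linear":[0,0,0],"grip":0.05},{"rot":[0,0,0],"linear":[0,0,0],"grip":0.06},{"rot":[0,0,0],"linear":[0,0,0],"grip":0.07},{"rot":[0,0,0],"linear":[0,0,0],"grip":0.07},{"rot":[0,0,0],"linear":[0,0,0.005],"grip":0.07},{"rot":[0,0,0],"linear":[0,0,0.015],"grip":0.07},{"rot":[0,0,0],"linear":[0,0,0.03],"grip":0.07},{"rot":[0,0,0],"linear":[0,0,0.04],"grip":0.0854},{"rot":[0,0,0],"linear":[0,0,0.04],"grip":0.0854},{"rot":[0,0,0],"linear":[0,0,0.03],"grip":0.0854},{"rot":[0,0,0],"linear":[0,0,0.01],"grip":0.0854}]'
python3 -m creep '[{"rot":[0,0,0],"linear":[0.003,0.025,0],"grip":0.0854},{"rot":[0,0,0],"linear":[0.0055,0.045,0],"grip":0.0854},{"rot":[0,0,0],"linear":[0.0055,0.045,0],"grip":0.0854},{"rot":[0,0,0],"linear":[0.0055,0.045,0],"grip":0.0854},{"rot":[0,0,0],"linear":[0.0055,0.045,0],"grip":0.0854},{"rot":[0,0,0],"linear":[0.0055,0.045,0],"grip":0.0854},{"rot":[0,0,0],"linear":[0.0055,0.045,0],"grip":0.0854},{"rot":[0,0,-1],"linear":[0.0055,0.045,0],"grip":0.0854},{"rot":[0,0,0],"linear":[0.0055,0.045,0],"grip":0.0854},{"rot":[0,0,0],"linear":[0.0055,0.045,0],"grip":0.0854},{"rot":[0,0,0],"linear":[0.002,0.021,0],"grip":0.0854},{"rot":[0,0,0],"linear":[0,0,0],"grip":0.0854},{"rot":[0,0,0],"linear":[0,0,0],"grip":0.0854}]'
python3 - <<'E'
from h import *
s=camera("scene"); t=camera("top"); save(t,"top4")
a=cv2.resize(s["frame"][130:290,220:500],None,fx=2.8,fy=2.8,interpolation=cv2.INTER_CUBIC); cv2.imwrite("pics/c4.png",a[:,:,::-1])
o=observe();print(o["joint_positions"].round(2),proj(s,[[.538,.3314,.066],[.4837,-.1194,.075]]),proj(s,[o["tcp_pos"]]))
E
```

```text
time_s: 7.6
tcp_pos: [0.4842, -0.12, 0.2055]
tool_rot: [3.141, 0.004, 2.918]
ft_force: [0.3, -0.1, -0.3]
width: 1.004
grip_force: 0.0
time_s: 8.9
tcp_pos: [0.5375, 0.3309, 0.2016]
tool_rot: [-3.14, -0.0, 2.901]
ft_force: [-0.1, -1.3, -0.6]
width: 1.0
grip_force: 0.0
[-0.81  0.47  0.29  1.63 -0.15  1.06  0.85] [[442.10963676 228.3126372 ]
 [275.9868341  229.55514124]] [[448.88991154 183.39881882]]
```

View pics/c4.png

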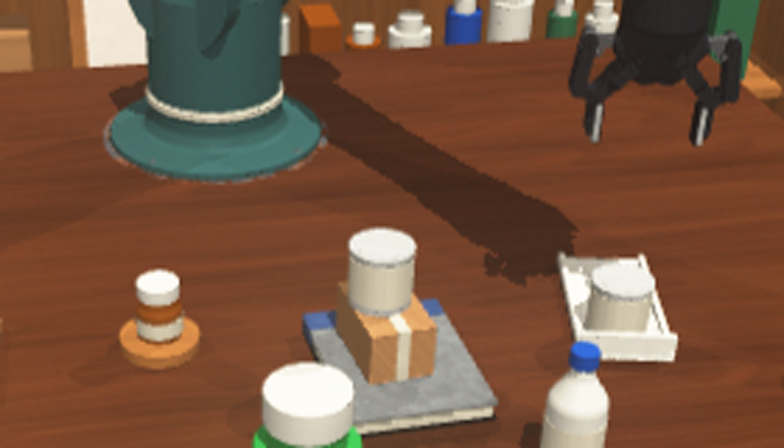

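The jar stands on the stand at about (158,310), and the gripper is over the trough. The old tin top at (623,282) is about 2 px off my prediction, so I'll check it, along with the jar-to-stand centring, numerically.

```bash
python3 - <<'E'
from h import *
s=camera("scene"); t=camera("top")
def ell(c,box,lo,hi,z,n,cond):
    x0,y0,x1,y1=box; h=cv2.cvtColor(c["frame"],cv2.COLOR_RGB2HSV)[y0:y1,x0:x1]
    k=cond(h).astype(np.uint8); k=cv2.morphologyEx(k,cv2.MORPH_OPEN,np.ones((3,3),np.uint8))
    q=max(cv2.findContours(k,0,1)[0],key=cv2.contourArea)+[x0,y0]
    P=onz(c,q.reshape(-1,2),z)[:,:2].astype(np.float32);r=cv2.minEnclosingCircle(P)
    print(n,np.round(r[0],4),round(r[1],4),"bbox px",cv2.boundingRect(q))
a=cv2.resize(t["frame"][245:375,110:210],None,fx=4.5,fy=4.5,interpolation=cv2.INTER_CUBIC)
b=cv2.resize(s["frame"][215:265,415:470],None,fx=6,fy=6,interpolation=cv2.INTER_CUBIC)
d=cv2.resize(t["frame"][290:350,355:415],None,fx=4.5,fy=4.5,interpolation=cv2.INTER_CUBIC)
o=np.zeros((590,450+334,3),np.uint8); o[:585,:450]=a; o[:300,450:780]=b; o[310:580,450:720]=d
cv2.imwrite("pics/c5.png",o[:,:,::-1])
ell(t,(355,290,415,350),0,0,.015,"stand",lambda h:(h[...,2]>130)&(h[...,1]>60))
ell(t,(355,290,415,350),0,0,.075,"jar lid",lambda h:(h[...,2]>170)&(h[...,1]<60))
E
```

```text
stand [ 0.4834 -0.1204] 0.0399 bbox px (365, 300, 38, 36)
jar lid [ 0.4822 -0.119 ] 0.0205 bbox px (376, 310, 21, 21)
```

View pics/c5.png

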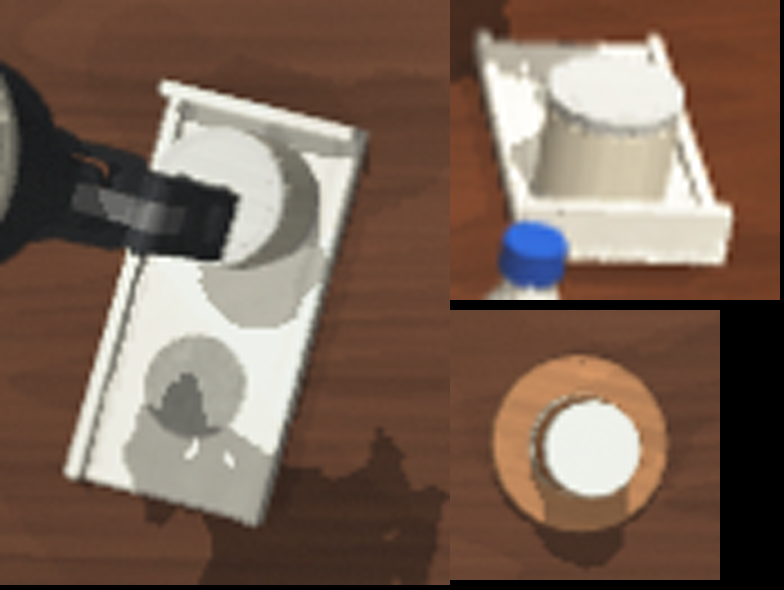

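The jar is centred on the stand to within 2 mm. In the crop the front disc is at (195,385) and the trough front corners at (65,475) and (260,522), which confirms the trough pose: front spot (0.4526,0.357), back spot (0.530,0.338). Going down on the old tin.

```bash
python3 -m creep '[{"rot":[0,0,0],"linear":[0.001,0,-0.03],"grip":0.0854},{"rot":[0,0,0],"linear":[0,0,-0.04],"grip":0.0854},{"rot":[0,0,0],"linear":[0,0,-0.04],"grip":0.0854},{"rot":[0,0,0],"linear":[0,0,-0.03],"grip":0.0854},{"rot":[0,0,0],"linear":[0,0,-0.025],"grip":0.0854},{"rot":[0,0,0],"linear":[0,0,-0.012],"grip":0.0854},{"rot":[0,0,0],"linear":[0,0,0],"grip":0.075},{"rot":[0,0,0],"linear":[0,0,0],"grip":0.068},{"rot":[0,0,0],"linear":[0,0,0],"grip":0.064},{"rot":[0,0,0],"linear":[0,0,0],"grip":0.06},{"rot":[0,0,0],"linear":[0,0,0],"grip":0.055},{"rot":[0,0,0],"linear":[0,0,0],"grip":0.045},{"rot":[0,0,0],"linear":[0,0,0],"grip":0.045},{"rot":[0,0,0],"linear":[0,0,0],"grip":0.045}]' 30
```

```text
time_s: 10.5
tcp_pos: [0.5394, 0.332, 0.0268]
tool_rot: [3.14, 0.001, 2.901]
ft_force: [-1.0, 0.6, 9.3]
width: 0.694
grip_force: 30.5
```

```bash
python3 -m creep '[{"rot":[0,0,0],"linear":[0,0,0.004],"grip":0.045},{"rot":[0,0,0],"linear":[0,0,0.004],"grip":0.045},{"rot":[0,0,0],"linear":[-0.0068,0.0021,0],"grip":0.045},{"rot":[0,0,0],"linear":[-0.015,0.0043,0],"grip":0.045},{"rot":[0,0,0],"linear":[-0.02,0.0058,0],"grip":0.045},{"rot":[0,0,0],"linear":[-0.02,0.0058,0],"grip":0.045},{"rot":[0,0,0],"linear":[-0.015,0.0043,0],"grip":0.045},{"rot":[0,0,0],"linear":[-0.0075,0.0021,0],"grip":0.045},{"rot":[0,0,0],"linear":[-0.0025,0.0007,0],"grip":0.045},{"rot":[0,0,0],"linear":[0,0,0],"grip":0.045},{"rot":[0,0,0],"linear":[0,0,-0.004],"grip":0.045},{"rot":[0,0,0],"linear":[0,0,-0.002],"grip":0.045},{"rot":[0,0,0],"linear":[0,0,0],"grip":0.045},{"rot":[0,0,0],"linear":[0,0,0],"grip":0.045}]'
```

```text
time_s: 11.9
tcp_pos: [0.4522, 0.3561, 0.027]
tool_rot: [-3.141, 0.0, 2.9]
ft_force: [0.3, 0.4, -3.7]
width: 0.697
grip_force: 33.1
```

```bash
python3 -m creep '[{"rot":[0,0,0],"linear":[0.0003,0.0008,-0.001],"grip":0.045},{"rot":[0,0,0],"linear":[0,0,0],"grip":0.045},{"rot":[0,0,0],"linear":[0,0,0],"grip":0.045}]'
```

```text
time_s: 12.2
tcp_pos: [0.4523, 0.3563, 0.0268]
tool_rot: [-3.14, -0.0, 2.9]
ft_force: [-7.0, -8.7, 17.5]
width: 0.694
grip_force: 35.0
```

```bash
python3 -m creep '[{"rot":[0,0,0],"linear":[0,0,0.0005],"grip":0.06},{"rot":[0,0,0],"linear":[0,0,0],"grip":0.063},{"rot":[0,0,0],"linear":[0,0,0],"grip":0.068},{"rot":[0,0,0],"linear":[0,0,0],"grip":0.078},{"rot":[0,0,0],"linear":[0,0,0],"grip":0.0854},{"rot":[0,0,0],"linear":[0,0,0],"grip":0.0854},{"rot":[0,0,0],"linear":[0,0,0.006],"grip":0.0854},{"rot":[0,0,0],"linear":[0,0,0.02],"grip":0.0854},{"rot":[0,0,0],"linear":[0,0,0.035],"grip":0.0854},{"rot":[0,0,0],"linear":[0,0,0.04],"grip":0.0854},{"rot":[0,0,0],"linear":[0,0,0.04],"grip":0.0854},{"rot":[0,0,0],"linear":[0,0,0.035],"grip":0.0854},{"rot":[0,0,0],"linear":[0,0,0.015],"grip":0.0854}]'
python3 -m creep '[{"rot":[0,0,0],"linear":[0.006,-0.018,0],"grip":0.0854},{"rot":[0,0,0],"linear":[0.013,-0.037,0],"grip":0.0854},{"rot":[0,0,0],"linear":[0.013,-0.037,0],"grip":0.0854},{"rot":[0,0,0],"linear":[0.013,-0.037,0],"grip":0.0854},{"rot":[0,0,0],"linear":[0.013,-0.037,0],"grip":0.0854},{"rot":[0,0,0],"linear":[0.013,-0.037,0],"grip":0.0854},{"rot":[0,0,0],"linear":[0.013,-0.037,0],"grip":0.0854},{"rot":[0,0,0],"linear":[0.011,-0.030,0],"grip":0.0854},{"rot":[0,0,0],"linear":[0.002,-0.004,0],"grip":0.0854},{"rot":[0,0,0],"linear":[0,0,0],"grip":0.0854},{"rot":[0,0,0],"linear":[0,0,0],"grip":0.0854}]'
python3 - <<'E'
from h import *
s=camera("scene"); t=camera("top")
a=cv2.resize(t["frame"][245:375,110:210],None,fx=4.5,fy=4.5,interpolation=cv2.INTER_CUBIC)
b=cv2.resize(s["frame"][120:270,335:465],None,fx=2.54,fy=2.54,interpolation=cv2.INTER_CUBIC)
o=np.zeros((590,784,3),np.uint8); o[:585,:450]=a; o[:b.shape[0],450:450+b.shape[1]]=b
cv2.imwrite("pics/c6.png",o[:,:,::-1])
print("expected tin top px in crop",(proj(t,[[.4526,.3571,.066],[.5302,.3377,.006]])-[110,245])*4.5)
E
```

```text
time_s: 13.5
tcp_pos: [0.4531, 0.3577, 0.2218]
tool_rot: [3.138, 0.002, 2.9]
ft_force: [0.3, 0.3, 0.0]
width: 0.999
grip_force: 0.0
time_s: 14.6
tcp_pos: [0.5489, 0.0843, 0.2179]
tool_rot: [3.141, -0.0, 2.901]
ft_force: [0.5, 0.5, 0.3]
width: 1.004
grip_force: 0.0
expected tin top px in crop [[147.48955678 390.26280329]
 [243.19103722 216.79055388]]
```

View pics/c6.png

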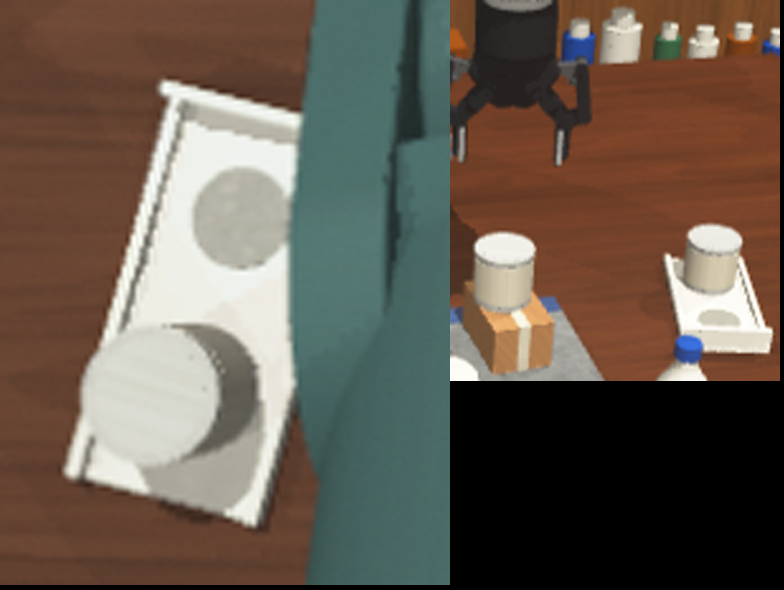

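The old tin top at (150,395) is within 2 mm of the front spot (expected (149,392)). The empty back disc at (242,218) matches the prediction. Now the new tin.

```bash
python3 -m creep '[{"rot":[0,0,0],"linear":[0.0005,-0.001,-0.02],"grip":0.0854},{"rot":[0,0,0],"linear":[0,-0.0005,-0.03],"grip":0.0854},{"rot":[0,0,0],"linear":[0,0,-0.03],"grip":0.0854},{"rot":[0,0,0],"linear":[0,0,-0.025],"grip":0.0854},{"rot":[0,0,0],"linear":[0,0,-0.015],"grip":0.0854},{"rot":[0,0,0],"linear":[0,0,-0.004],"grip":0.0854},{"rot":[0,0,0],"linear":[0,0,0],"grip":0.075},{"rot":[0,0,0],"linear":[0,0,0],"grip":0.068},{"rot":[0,0,0],"linear":[0,0,0],"grip":0.064},{"rot":[0,0,0],"linear":[0,0,0],"grip":0.06},{"rot":[0,0,0],"linear":[0,0,0],"grip":0.055},{"rot":[0,0,0],"linear":[0,0,0],"grip":0.045},{"rot":[0,0,0],"linear":[0,0,0],"grip":0.045},{"rot":[0,0,0],"linear":[0,0,0],"grip":0.045}]' 30
```

```text
time_s: 16.1
tcp_pos: [0.5504, 0.0824, 0.0948]
tool_rot: [3.14, 0.001, 2.901]
ft_force: [-2.0, 4.1, 11.1]
width: 0.696
grip_force: 30.1
```

```bash
python3 -m creep '[{"rot":[0,0,0],"linear":[0,0,0.005],"grip":0.045},{"rot":[0,0,0],"linear":[0,0,0.015],"grip":0.045},{"rot":[0,0,0],"linear":[0,0,0.02],"grip":0.045},{"rot":[0,0,0],"linear":[-0.001,0.012,0.015],"grip":0.045},{"rot":[0,0,0],"linear":[-0.002,0.026,0],"grip":0.045},{"rot":[0,0,0],"linear":[-0.003,0.035,0],"grip":0.045},{"rot":[0,0,0],"linear":[-0.003,0.035,0],"grip":0.045},{"rot":[0,0,0],"linear":[-0.003,0.035,0],"grip":0.045},{"rot":[0,0,0],"linear":[-0.003,0.035,0],"grip":0.045},{"rot":[0,0,0],"linear":[-0.002,0.035,0],"grip":0.045},{"rot":[0,0,0],"linear":[-0.0015,0.026,0],"grip":0.045},{"rot":[0,0,0],"linear":[-0.001,0.0163,-0.01],"grip":0.045},{"rot":[0,0,0],"linear":[0,0,-0.025],"grip":0.045},{"rot":[0,0,0],"linear":[0,0,-0.03],"grip":0.045},{"rot":[0,0,0],"linear":[0,0,-0.025],"grip":0.045},{"rot":[0,0,0],"linear":[0,0,-0.015],"grip":0.045},{"rot":[0,0,0],"linear":[0,0,0],"grip":0.045},{"rot":[0,0,0],"linear":[0,0,0],"grip":0.045}]'
python3 - <<'E'
from h import *
s=camera("scene")
cv2.imwrite("pics/c7.png",cv2.resize(s["frame"][190:290,330:470],None,fx=5,fy=5,interpolation=cv2.INTER_CUBIC)[:,:,::-1])
E
```

```text
time_s: 17.9
tcp_pos: [0.5307, 0.3368, 0.0445]
tool_rot: [3.141, 0.001, 2.9]
ft_force: [0.2, 0.4, -2.7]
width: 0.694
grip_force: 33.4
```

View pics/c7.png

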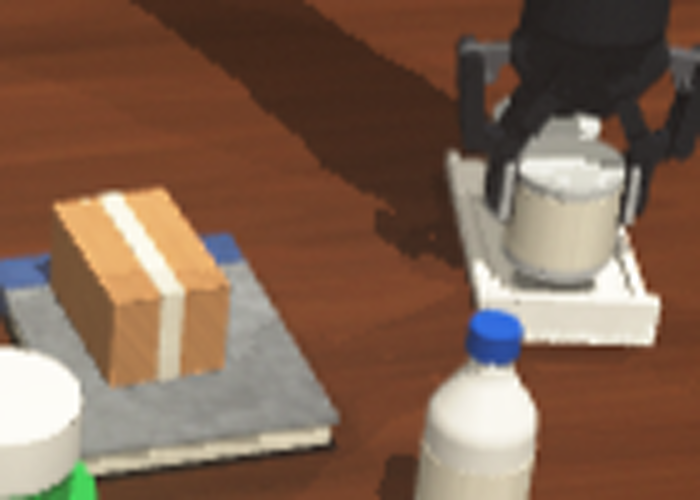

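The new tin hangs upright at about (565,230) over the back spot, with the old tin behind it towards the robot. Only the carton is left on the ledger. Lowering.

```bash
python3 -m creep '[{"rot":[0,0,0],"linear":[0,0.0008,-0.008],"grip":0.045},{"rot":[0,0,0],"linear":[0,0,-0.005],"grip":0.045},{"rot":[0,0,0],"linear":[0,0,-0.003],"grip":0.045},{"rot":[0,0,0],"linear":[0,0,0],"grip":0.045},{"rot":[0,0,0],"linear":[0,0,0],"grip":0.045}]'
```

```text
time_s: 18.45
tcp_pos: [0.5303, 0.3378, 0.0278]
tool_rot: [-3.141, 0.0, 2.9]
ft_force: [0.3, 0.3, -2.1]
width: 0.691
grip_force: 33.4
```

```bash
python3 -m creep '[{"rot":[0,0,0],"linear":[0,0,-0.001],"grip":0.045},{"rot":[0,0,0],"linear":[0,0,-0.0005],"grip":0.045},{"rot":[0,0,0],"linear":[0,0,0],"grip":0.045},{"rot":[0,0,0],"linear":[0,0,0],"grip":0.045}]'
```

```text
time_s: 18.85
tcp_pos: [0.5304, 0.3379, 0.0269]
tool_rot: [3.141, 0.0, 2.9]
ft_force: [-2.2, -1.0, 6.7]
width: 0.698
grip_force: 34.1
```

```bash
python3 -m creep '[{"rot":[0,0,0],"linear":[0,0,0.0003],"grip":0.06},{"rot":[0,0,0],"linear":[0,0,0],"grip":0.063},{"rot":[0,0,0],"linear":[0,0,0],"grip":0.068},{"rot":[0,0,0],"linear":[0,0,0],"grip":0.078},{"rot":[0,0,0],"linear":[0,0,0],"grip":0.0854},{"rot":[0,0,0],"linear":[0,0,0],"grip":0.0854},{"rot":[0,0,0],"linear":[0,0,0.006],"grip":0.0854},{"rot":[0,0,0],"linear":[0,0,0.02],"grip":0.0854},{"rot":[0,0,0],"linear":[0,0,0.035],"grip":0.0854},{"rot":[0,0,0],"linear":[0,0,0.04],"grip":0.0854},{"rot":[0,0,0],"linear":[0,0,0.04],"grip":0.0854},{"rot":[0,0,0],"linear":[0,0,0.02],"grip":0.0854},{"rot":[0,0,0],"linear":[0,0,0],"grip":0.0854}]'
python3 - <<'E'
from h import *
t=camera("top"); h=cv2.cvtColor(t["frame"],cv2.COLOR_RGB2HSV)
k=np.zeros((480,640),np.uint8); x0,y0,x1,y1=250,238,310,318
sub=h[y0:y1,x0:x1]; k[y0:y1,x0:x1]=((sub[...,2]>165)&(sub[...,0]<40))*1
q=max(cv2.findContours(k,0,1)[0],key=cv2.contourArea); P=onz(t,q.reshape(-1,2),.074)[:,:2].astype(np.float32)
r=cv2.minAreaRect(P);print(r)
a=cv2.resize(t["frame"][225:335,240:320],None,fx=5,fy=5,interpolation=cv2.INTER_CUBIC)
cv2.drawContours(a,[np.int32((q+.5-[240,225])*5)],-1,(0,255,0),1)
b=cv2.resize(t["frame"][250:370,115:195],None,fx=4.5,fy=4.5,interpolation=cv2.INTER_CUBIC)
o=np.zeros((550,770,3),np.uint8);o[:,:400]=a;o[:540,405:765]=b;cv2.imwrite("pics/c8.png",o[:,:,::-1])
print((proj(t,[[.5302,.3377,.066],[.4526,.3571,.066]])+.5-[115,250])*4.5-.5+[405,0])
E
```

```text
time_s: 20.15
tcp_pos: [0.5315, 0.3385, 0.1914]
tool_rot: [3.137, 0.003, 2.9]
ft_force: [0.4, 0.3, -0.6]
width: 0.997
grip_force: 0.0
((0.5569613575935364, 0.08848711848258972), (0.10087579488754272, 0.06330253183841705), 6.255025386810303)
[[583.98006372 192.21496966]
 [531.73955678 369.51280329]]
```

View pics/c8.png

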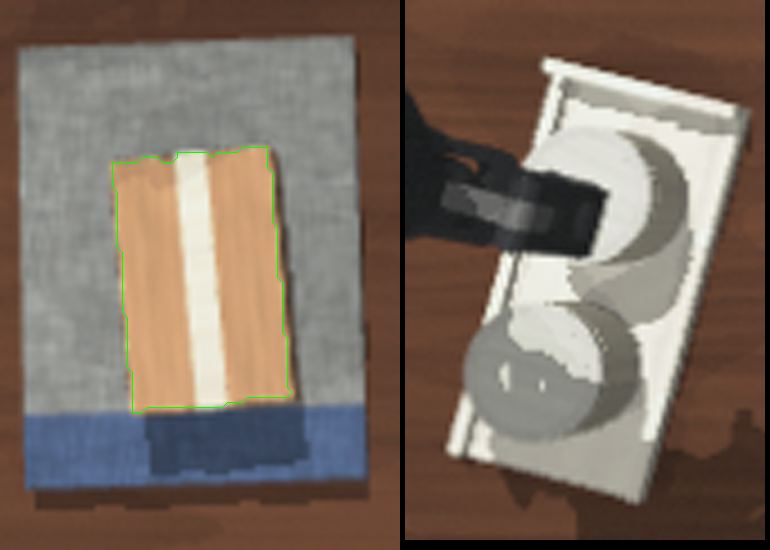

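The carton outline is clean: centre (0.557,0.088), yaw about 6.5°, size 101x63. Both tins stand in the trough at about (587,193) and (534,371), as predicted. Moving to the carton.

```bash
python3 -m creep '[{"rot":[0,0,2],"linear":[0.0015,-0.015,0],"grip":0.0854},{"rot":[0,0,2.5],"linear":[0.003,-0.03,0],"grip":0.0854},{"rot":[0,0,2.5],"linear":[0.0035,-0.035,0],"grip":0.0854},{"rot":[0,0,2.5],"linear":[0.0035,-0.035,0],"grip":0.0854},{"rot":[0,0,2.5],"linear":[0.0035,-0.035,0],"grip":0.0854},{"rot":[0,0,2.5],"linear":[0.0035,-0.035,0],"grip":0.0854},{"rot":[0,0,2.5],"linear":[0.0035,-0.035,0],"grip":0.0854},{"rot":[0,0,2.3],"linear":[0.003,-0.025,0],"grip":0.0854},{"rot":[0,0,1],"linear":[0.0005,-0.0055,0],"grip":0.0854},{"rot":[0,0,0],"linear":[0,0,0],"grip":0.0854},{"rot":[0,0,0],"linear":[0,0,0],"grip":0.0854}]'
```

```text
time_s: 21.3
tcp_pos: [0.5554, 0.0883, 0.1871]
tool_rot: [3.141, -0.001, -3.028]
ft_force: [-0.5, 1.1, 0.6]
width: 1.006
grip_force: 0.0
```

```bash
python3 -m creep '[{"rot":[0,0,0],"linear":[0.0015,-0.0005,-0.025],"grip":0.0854},{"rot":[0,0,0],"linear":[0,0,-0.035],"grip":0.0854},{"rot":[0,0,0],"linear":[0,0,-0.035],"grip":0.0854},{"rot":[0,0,0],"linear":[0,0,-0.03],"grip":0.0854},{"rot":[0,0,0],"linear":[0,0,-0.015],"grip":0.0854},{"rot":[0,0,0],"linear":[0,0,-0.006],"grip":0.0854},{"rot":[0,0,0],"linear":[0,0,0],"grip":0.077},{"rot":[0,0,0],"linear":[0,0,0],"grip":0.071},{"rot":[0,0,0],"linear":[0,0,0],"grip":0.067},{"rot":[0,0,0],"linear":[0,0,0],"grip":0.064},{"rot":[0,0,0],"linear":[0,0,0],"grip":0.06},{"rot":[0,0,0],"linear":[0,0,0],"grip":0.05},{"rot":[0,0,0],"linear":[0,0,0],"grip":0.05},{"rot":[0,0,0],"linear":[0,0,0],"grip":0.05}]' 35
```

```text
time_s: 22.7
tcp_pos: [0.5578, 0.0874, 0.0427]
tool_rot: [3.141, 0.002, -3.028]
ft_force: [-2.8, 2.8, 11.7]
width: 0.746
grip_force: 36.9
```

```bash
python3 -m creep '[{"rot":[0,0,0],"linear":[0,0,0.006],"grip":0.05},{"rot":[0,0,0],"linear":[0,0,0.02],"grip":0.05},{"rot":[0,0,0],"linear":[0,0,0.035],"grip":0.05},{"rot":[0,0,0],"linear":[0,0,0.035],"grip":0.05},{"rot":[0,0,0],"linear":[-0.003,-0.015,0.024],"grip":0.05},{"rot":[0,0,0],"linear":[-0.0055,-0.03,0],"grip":0.05},{"rot":[0,0,-0.9],"linear":[-0.0065,-0.036,0],"grip":0.05},{"rot":[0,0,-0.9],"linear":[-0.0065,-0.036,0],"grip":0.05},{"rot":[0,0,-1],"linear":[-0.0065,-0.036,0],"grip":0.05},{"rot":[0,0,-1],"linear":[-0.0065,-0.036,0],"grip":0.05},{"rot":[0,0,-1],"linear":[-0.0065,-0.036,0],"grip":0.05},{"rot":[0,0,-1],"linear":[-0.0065,-0.036,0],"grip":0.05},{"rot":[0,0,-1],"linear":[-0.0065,-0.036,0],"grip":0.05},{"rot":[0,0,-1],"linear":[-0.0065,-0.036,0],"grip":0.05},{"rot":[0,0,-0.9],"linear":[-0.0065,-0.036,0],"grip":0.05},{"rot":[0,0,0],"linear":[-0.005,-0.03,0],"grip":0.05},{"rot":[0,0,0],"linear":[-0.0025,-0.0135,0],"grip":0.05},{"rot":[0,0,0],"linear":[0,0,0],"grip":0.05},{"rot":[0,0,0],"linear":[0,0,0],"grip":0.05}]'
```

```text
time_s: 24.6
tcp_pos: [0.4829, -0.3249, 0.1616]
tool_rot: [3.141, -0.0, 3.103]
ft_force: [-0.1, -0.4, -1.7]
width: 0.739
grip_force: 40.2
```

```bash
python3 -m creep '[{"rot":[0,0,0],"linear":[0,0,-0.02],"grip":0.05},{"rot":[0,0,0],"linear":[0,0,-0.035],"grip":0.05},{"rot":[0,0,0],"linear":[0,0,-0.035],"grip":0.05},{"rot":[0,0,0],"linear":[0,0,-0.02],"grip":0.05},{"rot":[0,0,0],"linear":[0,0,-0.008],"grip":0.05},{"rot":[0,0,0],"linear":[0,0,0],"grip":0.05},{"rot":[0,0,0],"linear":[0,0,0],"grip":0.05}]'
python3 - <<'E'
from h import *
s=camera("scene"); x=s["frame"][190:295,165:300]
cv2.imwrite("pics/c9.png",cv2.resize(x,None,fx=5,fy=5,interpolation=cv2.INTER_CUBIC)[:,:,::-1])
E
```

```text
time_s: 25.3
tcp_pos: [0.4835, -0.3255, 0.0447]
tool_rot: [-3.141, 0.001, 3.103]
ft_force: [1.0, 0.2, -1.6]
width: 0.74
grip_force: 40.1
```

View pics/c9.png

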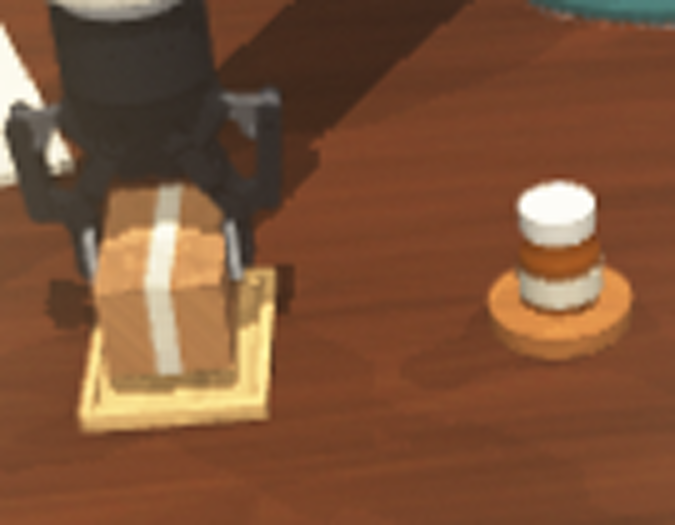

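The carton is level, centred and aligned over the tray (carton front edge midpoint x≈172, tray ≈175). The jar is undisturbed on the stand. Lowering.

```bash
python3 -m creep '[{"rot":[0,0,0],"linear":[-0.0005,0.0005,-0.008],"grip":0.05},{"rot":[0,0,0],"linear":[0,0,-0.005],"grip":0.05},{"rot":[0,0,0],"linear":[0,0,-0.002],"grip":0.05},{"rot":[0,0,0],"linear":[0,0,-0.001],"grip":0.05},{"rot":[0,0,0],"linear":[0,0,0],"grip":0.05},{"rot":[0,0,0],"linear":[0,0,0],"grip":0.05}]'
```

```text
time_s: 25.95
tcp_pos: [0.482, -0.325, 0.0278]
tool_rot: [3.141, -0.0, 3.103]
ft_force: [-4.5, 2.7, 4.3]
width: 0.742
grip_force: 41.2
```

```bash
python3 -m creep '[{"rot":[0,0,0],"linear":[0,0,-0.0003],"grip":0.062},{"rot":[0,0,0],"linear":[0,0,0],"grip":0.066},{"rot":[0,0,0],"linear":[0,0,0],"grip":0.072},{"rot":[0,0,0],"linear":[0,0,0],"grip":0.08},{"rot":[0,0,0],"linear":[0,0,0],"grip":0.0854},{"rot":[0,0,0],"linear":[0,0,0],"grip":0.0854},{"rot":[0,0,0],"linear":[0,0,0.006],"grip":0.0854},{"rot":[0,0,0],"linear":[0,0,0.02],"grip":0.0854},{"rot":[0,0,0],"linear":[0,0,0.035],"grip":0.0854},{"rot":[0,0,0],"linear":[0,0,0.04],"grip":0.0854},{"rot":[0,0,0],"linear":[0,0,0.04],"grip":0.0854},{"rot":[0,0,0],"linear":[0,0,0.04],"grip":0.0854},{"rot":[0,0,0],"linear":[-0.02,-0.03,0.02],"grip":0.0854},{"rot":[0,0,0],"linear":[-0.03,-0.03,0.01],"grip":0.0854},{"rot":[0,0,0],"linear":[-0.03,-0.03,0],"grip":0.0854},{"rot":[0,0,0],"linear":[-0.03,-0.03,0],"grip":0.0854},{"rot":[0,0,0],"linear":[-0.02,-0.03,0],"grip":0.0854},{"rot":[0,0,0],"linear":[0,0,0],"grip":0.0854},{"rot":[0,0,0],"linear":[0,0,0],"grip":0.0854}]'
python3 - <<'E'
from h import *
t=camera("top"); s=camera("scene")
a=cv2.resize(t["frame"][225:375,110:530],None,fx=1.9,fy=1.9,interpolation=cv2.INTER_CUBIC); b=cv2.resize(s["frame"][170:350,160:480],None,fx=1.6,fy=1.6)
o=np.zeros((a.shape[0]+b.shape[0],a.shape[1],3),np.uint8);o[:a.shape[0]]=a;o[a.shape[0]:,:b.shape[1]]=b;cv2.imwrite("pics/c10.png",o[:,:,::-1])
h=cv2.cvtColor(t["frame"],cv2.COLOR_RGB2HSV); sub=h[280:360,450:515]; print("hue tray",h[347,480],"carton",h[320,475])
k=np.zeros((480,640),np.uint8);k[280:360,450:515]=((sub[...,0]<18)&(sub[...,2]>140))
k=cv2.morphologyEx(k,cv2.MORPH_OPEN,np.ones((3,3),np.uint8)); k=cv2.morphologyEx(k,cv2.MORPH_CLOSE,np.ones((13,13),np.uint8))
q=max(cv2.findContours(k,0,1)[0],key=cv2.contourArea);print(cv2.minAreaRect(onz(t,q.reshape(-1,2),.059)[:,:2].astype(np.float32)))
E
```

```text
time_s: 27.85
tcp_pos: [0.3516, -0.4756, 0.2385]
tool_rot: [-3.141, 0.0, 3.101]
ft_force: [0.5, 1.1, -0.3]
width: 0.998
grip_force: 0.0
hue tray [ 17 102 202] carton [ 14 109 215]
((0.4806397557258606, -0.32497698068618774), (0.0638163834810257, 0.10162551701068878), 87.0518569946289)
```

View pics/c10.png

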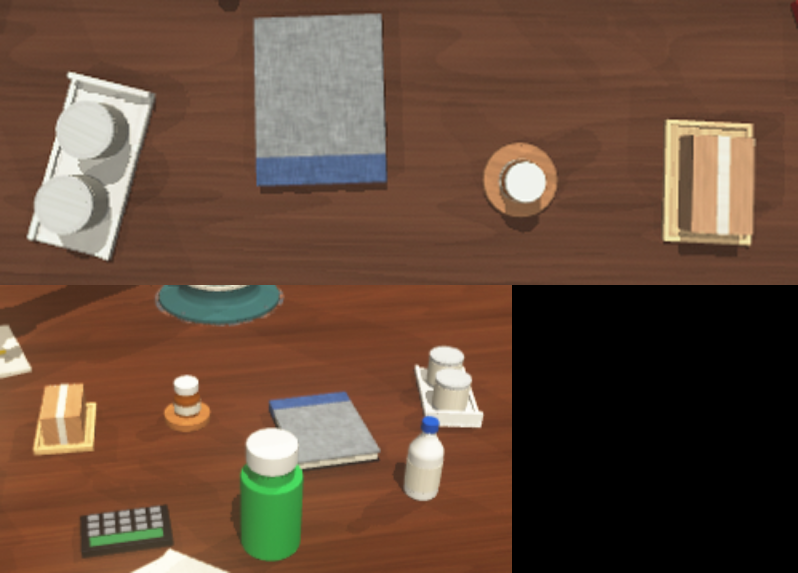

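The two tins are at (92,130) and (70,205) in the trough. The jar is at (525,182) on the stand. The carton is flat and aligned in the tray at (723,185), about 2 mm and 1° off. The bystanders haven't moved. Handing in.

```bash
python3 -c "
from station import sign_off
print(sign_off())"
```

```text
the job is handed in; nothing more can be done
None
```

The job is done and handed in after about 28 s of robot time: the jar is on the stand, the old tin is on the front spot with the new tin behind it, and the carton lies flat in the tray, each within about 3 mm of its mark, with the flask, bottle and calculator untouched.

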